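# Close the strainer cap and set the food warmer's fill valve half open

### The job

The food warmer on the serving counter is about to be filled. First twist the strainer pot's cap clockwise until it is fully home against its stop, its grip bar in line with the two lugs, while the lever valve stays shut; then turn the long lever of the lever valve to half open, at 45 degrees to its pipe, and let go. Leave the wheel valve as it is and do not knock over the mug or the tin that stand among them.

Things in the scene. Friction and masses are not known exactly. Their poses are not given: they have to be found in the camera images.
- fill_valve: The lever valve: a fixed pipe bridge (copper pipe of 24 mm diameter, its centre 66 mm up, two legs 150 mm apart standing on the counter) with a brass valve body in its middle and a vertical stem. Origin: on the counter under the stem; z up, y along the pipe. The lever swings in a level plane 122 mm above the counter, above the pipe.
- fill_lever (a joint): Angle of the lever, rad. 0 = shut, against a stop: the lever points along -x of fill_valve, square to the pipe. It grows anticlockwise seen from above; pi/2 = fully open, against a stop: the lever points along -y of fill_valve, in line with the pipe. Half open is pi/4. Starts at 0 to 0.25. Friction 0.35 N m; it stays where it is left.
- lever_grip (a point): Middle of the lever's black plastic sleeve, 97 mm from the stem's axis and 122 mm above the counter. The sleeve is a bar 80 mm long (along the lever), 22 mm wide and 16 mm thick; free space below it. x of this point runs along the lever from its tip to the stem, z up. The stem's top is 134 mm above the counter.
- strainer: The strainer pot: a fixed round steel pot of 94 mm diameter at its collar, 105 mm high, with a short pipe on either side. Origin: on the counter under the pot's axis; z up. Two small lugs stick out of the collar, along +x and -x.
- strainer_cap (a joint): Angle of the pot's cap about the vertical, rad. 0 = fully home, against a stop: the grip bar lies along x of strainer, in line with the lugs. It grows anticlockwise seen from above (loosening), to a stop at 1.7. It starts loose, at 0.7 to 1.4. The cap only turns, does not lift. Friction 0.2 N m; it stays where it is left.
- cap_bar (a point): A point in the grip bar on the cap, on the cap's axis, 143 mm above the counter. The cap is an aluminium disc of 92 mm diameter, its top 121 mm above the counter; on it stands the upright black grip bar, 80 mm long, 16 mm wide, its top 157 mm above the counter. x of this point runs along the bar, z up.
- wheel_valve: The other valve, to be left alone: a fixed pipe bridge like the lever valve's, but with a round handwheel of 84 mm diameter, 120 mm above the counter. Origin: on the counter under the wheel; y along the pipe.
- wheel_rim (a point): A point on the handwheel's rim, 36 mm from its axis; it turns with the wheel.
- mug: White mug, 85 mm high, 76 mm wide, with a handle, loose, near the strainer pot. Origin at the centre of its underside, z up.
- tin: Food tin, 80 mm high, 68 mm wide, loose, beyond the lever valve. Origin at the centre of its underside, z up.
Things that resemble listed ones, but are neither listed nor needed, are in the scene too. Leave any purple look-alike of the fill_valve alone.

How it is judged:
On the way:
1. the strainer cap is turned fully home (within 7 degrees of its stop) while the lever valve is still shut (opened less than 20 degrees) (value of joint strainer_cap below 0.122 rad and value of joint fill_lever below 0.35 rad), for 0.2 s.
At the end, for the whole second after the job is handed in: The strainer cap is fully home (within 7 degrees of its stop), and the lever valve is half open: its lever at 45 degrees to the pipe, within 8 degrees, and at rest (value of joint strainer_cap below 0.122 rad and value of joint fill_lever between 0.645 and 0.925 rad and velocity of joint fill_lever between -0.05 and 0.05 rad/s); the robot touches nothing.
It fails at once if the wheel valve's handwheel is turned (its rim moves more than 10 mm) (distance of wheel_rim from where it was at the start of the episode above 0.01 m).
It fails at once if the mug or the tin is knocked over (leans more than 34 degrees) (angle between any of mug, tin's own z axis and vertical above 0.6 rad).
It also fails if it takes over 51 s, if anything falls off the work surface, if the arm or the gripper's body presses on something with over 40 N, if the wrist force passes 120 N, or if a joint passes its speed limit or range.

### The arm

A 7-joint arm with a two-finger parallel gripper is mounted at the origin on the work surface. World frame = base frame: x ahead of the robot, y to its left, z up, the work surface at z = 0. Lengths are in m, angles in rad, forces in N, time in s.
With the tool pointing down it reaches from about 0.425 to 1.025 m from the base axis. Payload 9.4 kg.
Tool frame: the origin (TCP) lies on the centre line of the jaws, within the pads' length; the fingertips stand 22 mm ahead of it and the grasp point (between the pads) lies 3 mm ahead of it (tips_ahead is the z of the fingertips in the tool frame, in m); z points along the fingers, y is the line along which they close (so a half turn about z gives the same grasp; the last joint's range is limited). The gripper opens to 85 mm and grips with 20 to 120 N. Pads are 22 mm wide; open, the fingers measure 114 mm over their backs; the gripper's body (76 mm by 85 mm) begins 54 mm behind the grasp point. The pads swing forward as they close: fully open they stand 13 mm farther back than shut.
Start: joints at [-1.25, 0.599, -0.003, 1.599, 0.002, 0.943, -0.08], TCP at [0.281, 0.668, 0.253] pointing down, gripper open.
Joint ranges: [-2.57, 2.57], [-0.35, 1.97], [-1.29, 1.29], [0.11, 2.56], [-1.05, 4.19], [0.11, 1.86], [-2.63, 2.63]. Speed limits (rad/s): [2.22, 2.22, 3.01, 3.01, 3.14, 3.14, 3.14].

### API

Orientations are given as a unit quaternion [x, y, z, w].
In Python, from rig import get_state, read_camera, camera_model, close_job, boxes_of, tips_ahead gives the robot as it stands.
- The arm moves only by the shell command python3 -m creep 'ROWS' [FORCE]. ROWS is a JSON object of lists of equal length, an entry for each row: "grip": the closure, from -1 (fully open) to 1 (shut); "xyz": the shift along the tool's x, y, z as a fraction of full scale, a list of three; "spin": the turn about the tool's z as a fraction of full scale. A call has 1 to 12 rows; each row shifts and turns the commanded pose from where the row before left it, along the tool's axes as they then stand; what a row does not reach is not made up. Full scale, the value 1, is 0.02 m for a shift and 0.15 rad for a turn. A row lasts 1/8 s, in which the tool goes at most 62.5 mm and 10.7 degrees, less where a joint would pass 70% of its speed; a pose out of reach is approached as far as the arm can. A call with a number of a shift or a turn outside -1 to 1 is refused whole. A call with a gripper value outside its range is refused whole. The fingers move at their own pace and stop on an object; FORCE is the grip in N (left out, the last holds). Time passes only in rows, so rows that do not move let the fingers close. It gives the time, the measured TCP pose, the force, the opening and the grip force at its end, in the units of the state.
- get_state(): the state, without advancing time (a new reading comes with each control period).
- read_camera(name): name is "side" or "top"; returns the picture (384x512x3 uint8, red, green, blue); there is no depth.
- camera_model(name): a dict with "intrinsics" (3x3 intrinsics, pixels), "world_from_camera" (4x4, takes a point from camera to world coordinates). Camera axes: x right, y down, z forward; pixel columns grow to the right and rows downward; lengths in m; the calibration is good to about 2 mm. A picture is of the moment at which its call begins. camera_model takes no time and is no camera call.
- close_job(): hands the job in; it is judged then, once.
Trained networks look in the newest picture that a camera, given by its name, has taken for a name from the list of things; names that differ only in an ending like _2 or _b are one class to them, and where a whole thing is asked for, a point or a joint stands for the part that bears it (a point fixed in the world has none). Each returns a list of dicts, best first, with "confidence" (0 to 1); they miss things now and then, are a little off and sometimes report something else, mostly with a low value. They report only what shows in the picture. A call takes as long as a camera call. They do not tell look-alikes from the thing itself.
- boxes_of(camera, name): "location" ([x, y, z] in m, in world coordinates, good to about 4 mm: the middle of the surface that is visible of it).
The state is a dict: "time": time; "q": joint angles; "joint_velocities": joint speeds; "joint_efforts": joint torques, N m; "tcp_pos": TCP position; "ee_rot": TCP orientation; "contact_force": force on the tool from outside, world axes, zero at the start; "moment": the same for the moment, N m; "finger_gap": finger opening in m; "finger_force": force on a finger pad.
Only numpy, scipy, OpenCV 4.12 (cv2) and the standard library are available. Lean on these libraries where they do the work, as an engineer would, in place of code of your own. Each camera call takes 0.05 s, during which the arm holds its last target. There are 200 camera calls.

## Working session

There is one attempt and no reset: what is moved stays moved. The work goes in short steps, Python scripts to look and compute and a shell command to move; the robot and the scene stay as the last step left them, time stands still between calls to the robot, and variables do not carry over. Pictures are saved under pics/ and viewed, at most 10 in all, crops included, and the job is handed in when it is done.

```bash
mkdir -p pics; cat > h.py <<'E'
import numpy as np,cv2
from rig import *
def proj(cam,P):
    m=camera_model(cam);K=np.array(m["intrinsics"]);T=np.linalg.inv(np.array(m["world_from_camera"]))
    p=K@(T[:3,:3]@np.array(P,float)+T[:3,3]);return p[:2]/p[2]
def atz(cam,uv,z):
    m=camera_model(cam);K=np.array(m["intrinsics"]);T=np.array(m["world_from_camera"])
    d=T[:3,:3]@np.linalg.inv(K)@np.array([uv[0],uv[1],1.]);o=T[:3,3];return o+d*(z-o[2])/d[2]
E
python3 - <<'E'
from h import *
for c in("top","side"):
    im=read_camera(c);cv2.imwrite(f"pics/{c}0.png",cv2.resize(im[:,:,::-1],(800,600)))
    print(c,np.round(camera_model(c)["world_from_camera"],2).tolist())
for n in ["fill_valve","lever_grip","strainer","cap_bar","wheel_valve","mug","tin"]:
  for c in("top","side"):
    print(n,c,[(np.round(b["location"],3).tolist(),round(b["confidence"],2)) for b in boxes_of(c,n)])
s=get_state();print({k:np.round(v,3).tolist() for k,v in s.items()},tips_ahead)
E
```

```text
top [[-0.02, -1.0, 0.06, 0.47], [-1.0, 0.02, -0.03, 0.02], [0.03, -0.06, -1.0, 1.14], [0.0, 0.0, 0.0, 1.0]]
side [[0.98, -0.08, 0.17, 0.32], [-0.19, -0.45, 0.87, -1.01], [0.01, -0.89, -0.45, 0.66], [0.0, 0.0, 0.0, 1.0]]
fill_valve top [([0.39, -0.124, 0.081], 0.9), ([0.357, 0.16, 0.083], 0.69)]
fill_valve side [([0.351, 0.141, 0.08], 0.95), ([0.553, -0.296, 0.08], 0.87), ([0.383, -0.143, 0.08], 0.64)]
lever_grip top [([0.303, 0.167, 0.127], 0.77), ([0.502, -0.281, 0.127], 0.76), ([0.328, -0.13, 0.128], 0.59), ([0.662, -0.246, 0.08], 0.28)]
lever_grip side [([0.321, -0.134, 0.13], 0.83), ([0.494, -0.291, 0.126], 0.61), ([0.294, 0.163, 0.13], 0.53)]
strainer top [([0.534, 0.01, 0.12], 0.86)]
strainer side [([0.534, -0.023, 0.076], 0.86)]
cap_bar top [([0.533, 0.009, 0.124], 0.56)]
cap_bar side [([0.532, -0.013, 0.124], 0.78)]
wheel_valve top [([0.591, 0.283, 0.082], 0.9)]
wheel_valve side [([0.584, 0.274, 0.092], 0.8), ([0.492, -0.29, 0.128], 0.69)]
mug top [([0.656, 0.039, 0.019], 0.92)]
mug side [([0.641, 0.008, 0.057], 0.66)]
tin top [([0.661, -0.251, 0.079], 0.78)]
tin side [([0.652, -0.281, 0.061], 0.86)]
{'time': 0.8, 'q': [-1.25, 0.599, -0.003, 1.599, 0.002, 0.943, -0.08], 'joint_velocities': [0.0, 0.001, -0.001, -0.0, -0.0, -0.0, 0.001], 'joint_efforts': [0.0, -77.609, 1.564, -25.838, 0.012, 0.002, 0.0], 'tcp_pos': [0.281, 0.668, 0.253], 'ee_rot': [0.198, 0.98, 0.0, 0.0], 'contact_force': [-0.281, -0.699, -0.099], 'moment': [0.026, -0.002, -0.027], 'finger_force': 0.0, 'finger_gap': 0.085} 0.022
```

View pics/top0.png

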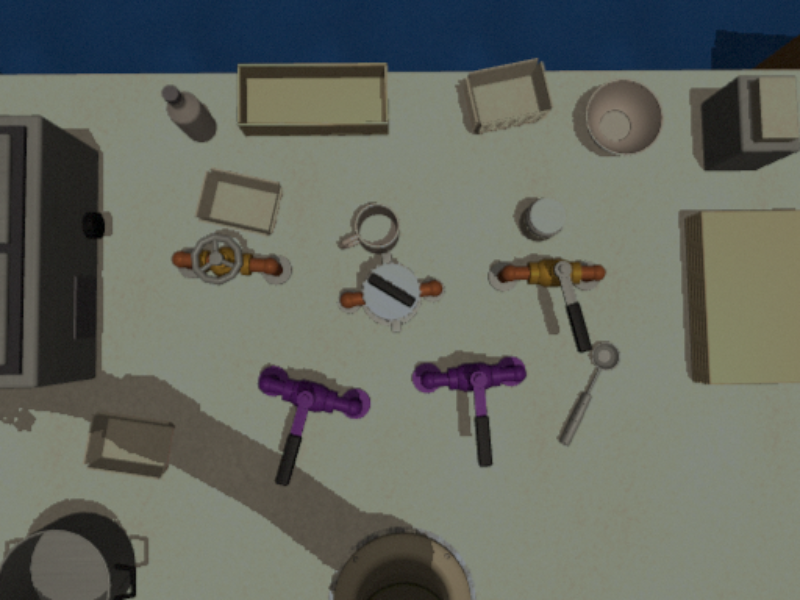

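View pics/side0.png

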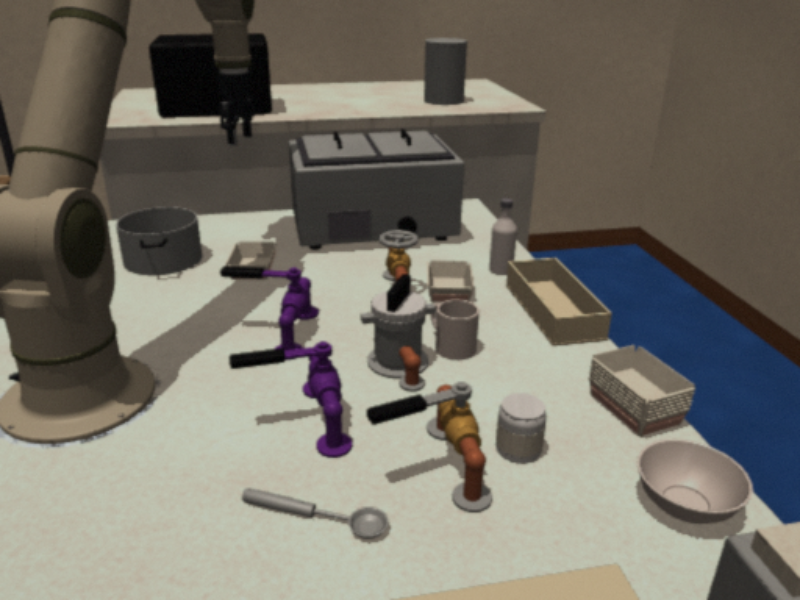

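The top view shows the cap's bar from about (369,279) to (415,301), with the lugs at (388,259) and (396,325). The real lever valve is at the right: stem (563,270), lever tip (585,349), pipe (512,272) to (598,272). The purple look-alikes stand at the front, and the mug is at (377,227).

```bash
python3 - <<'E'
from h import *
im=read_camera("top");s=1.5625
g=cv2.cvtColor(im,cv2.COLOR_RGB2GRAY)
def blob(x0,x1,y0,y1,z,thr=50):
    m=np.zeros(g.shape,np.uint8);a=[int(v/s) for v in(x0,x1,y0,y1)]
    m[a[2]:a[3],a[0]:a[1]]=(g[a[2]:a[3],a[0]:a[1]]<thr)
    n,l,st,c=cv2.connectedComponentsWithStats(m);i=1+np.argmax(st[1:,4])
    pts=np.argwhere(l==i)[:,::-1]
    W=np.array([atz("top",p,z)[:2] for p in pts]);r=cv2.minAreaRect(W.astype(np.float32)*1000)
    w,v=np.linalg.eigh(np.cov(W.T));return W.mean(0).round(4),r,np.arctan2(v[1,1],v[0,1])
print("bar",blob(355,425,265,315,.155))
print("sleeve",blob(560,600,295,360,.13))
A=lambda u,v,z:atz("top",(u/s,v/s),z).round(4)
print("lugs",A(388,259,.1),A(396,325,.1))
print("stem",A(563,268,.134)); print("pipe",A(512,272,.078),A(598,272,.078))
print("wheel",A(217,258,.12),"mug",A(377,227,.085))
c=im[130:250,200:400,::-1];cv2.imwrite("pics/c1.png",cv2.resize(c,(800,480),interpolation=cv2.INTER_CUBIC))
E
```

```text
bar (array([0.5335, 0.0106]), ((533.6582641601562, 10.340229034423828), (77.41514587402344, 16.674325942993164), 57.967735290527344), np.float64(1.009348702494606))
sleeve (array([ 0.4701, -0.2887]), ((470.1258850097656, -288.51654052734375), (76.8694839477539, 22.159629821777344), 14.342933654785156), np.float64(-2.896269487183287))
lugs [0.5876 0.0136 0.1   ] [0.479  0.0024 0.1   ]
stem [ 0.5647 -0.2664  0.134 ]
pipe [ 0.5648 -0.1951  0.078 ] [ 0.5624 -0.3416  0.078 ]
wheel [0.5913 0.287  0.12  ] mug [0.6435 0.031  0.085 ]
```

View pics/c1.png

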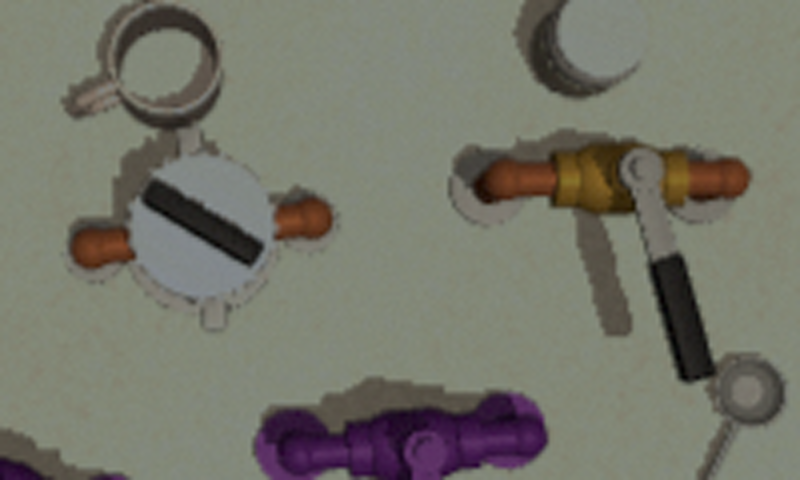

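Cap: bar centre is (0.5335, 0.0105) with the bar at 58° and the lugs at about 6°, so it needs about 0.91 rad clockwise. Lever: it sits at about 0.24 rad, and the sleeve is 96 mm from the stem, which matches the given size. I'm moving out, keeping clear of the warmer.

```bash
python3 -m creep '{"grip":[-1,-1,-1,-1,-1,-1,-1,-1,-1,-1,-1,-1],"xyz":[[-0.44,-0.96,0],[-0.44,-0.96,0],[-0.44,-0.96,0],[-0.44,-0.96,0],[-0.44,-0.96,0],[-0.44,-0.96,0],[-0.44,-0.96,0],[-0.44,-0.96,0],[-0.44,-0.96,0],[-0.44,-0.96,0],[-0.44,-0.96,0],[-0.44,-0.96,0]],"spin":[0,0,0,0,0,0,0,0,0,0,0,0]}' 80
python3 -m creep '{"grip":[-1,-1,-1,-1,-1,-1,-1,-1,-1,-1,-1,-1],"xyz":[[-0.44,-0.96,0],[-0.44,-0.96,0],[-0.44,-0.96,0],[-0.98,-0.6,0],[-0.98,-0.6,0],[-0.98,-0.6,0],[-0.98,-0.6,0],[-0.98,-0.6,0],[-0.98,-0.6,0],[-0.98,-0.6,0],[-0.98,-0.6,0],[-0.98,-0.6,0]],"spin":[0,0,0,0,0,0,0,0,0,0,0,0]}'
```

```text
time: 2.35
tcp_pos: [0.289, 0.4138, 0.2533]
ee_rot: [0.198, 0.98, 0.0, 0.0]
contact_force: [0.1, -0.3, -0.1]
finger_gap: 0.0855
finger_force: 0.0
time: 3.85
tcp_pos: [0.4119, 0.1826, 0.2533]
ee_rot: [0.198, 0.98, 0.0, 0.0]
contact_force: [-0.1, 0.3, 0.3]
finger_gap: 0.0855
finger_force: 0.0
```

```bash
python3 -m creep '{"grip":[-1,-1,-1,-1,-1,-1,-1,-1,-1,-1,-1,-1],"xyz":[[-0.99,-0.62,0],[-0.99,-0.62,0],[-0.99,-0.62,0],[-0.99,-0.62,0],[-0.99,-0.62,0],[-0.99,-0.62,0],[-0.99,-0.62,0],[-0.99,-0.62,0],[-0.99,-0.62,0],[0,0,0],[0,0,0],[0,0,0]],"spin":[0,0,0,0,0,0,0,0,0,1,1,1]}'
python3 -m creep '{"grip":[-1,-1,-1,-1,-1,-1,-1,-1,-1,-1],"xyz":[[0,0,0],[0,0,0],[0,0,0],[0,0,0],[0,0,0],[0,0,0],[0,0,0],[0,0,0],[0,0,0],[0,0,0]],"spin":[1,1,1,1,1,1,1,1,0.54,0]}'
cat >> h.py <<'E'
def toolvec(dx,dy,dz=0):
    from scipy.spatial.transform import Rotation as R
    s=get_state();M=R.from_quat(s["ee_rot"]).as_matrix();return (M.T@np.array([dx,dy,dz])/0.02).round(3)
E
python3 - <<'E'
from h import *
s=get_state();print(s["tcp_pos"],s["ee_rot"],np.round(s["q"],2))
x,y,z,w=s["ee_rot"];print(np.degrees(np.arctan2(2*x*y,x*x-y*y)))
d=np.array([.5335,.0106])-s["tcp_pos"][:2];print(toolvec(*d))
im=read_camera("side");cv2.imwrite("pics/s1.png",cv2.resize(im[120:300,150:400,::-1],(800,576)))
E
```

```text
time: 5.35
tcp_pos: [0.5323, 0.0112, 0.2532]
ee_rot: [0.414, 0.91, 0.0, -0.0]
contact_force: [-0.4, 1.1, 0.3]
finger_gap: 0.0853
finger_force: 0.0
time: 6.6
tcp_pos: [0.5324, 0.0116, 0.2532]
ee_rot: [0.874, 0.485, -0.0, -0.0]
contact_force: [-0.8, 0.1, 0.0]
finger_gap: 0.0853
finger_force: 0.0
[0.53243022 0.0116259  0.25321905] [ 8.74357931e-01  4.85281567e-01 -9.00123223e-05 -2.73932627e-05] [-0.55  0.42  0.59  2.06 -0.34  0.75 -0.31]
58.0618433822904
[-0.015  0.073 -0.   ]
```

View pics/s1.png

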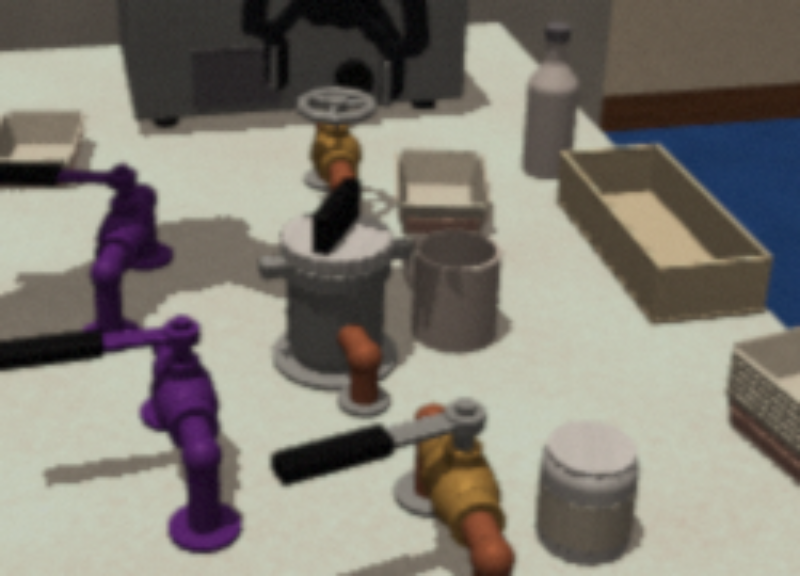

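The open fingers at (270,60) and (410,60) straddle the bar at (338,215), and the yaw matches. Next I descend, close, and check.

```bash
python3 -m creep '{"grip":[-1,-1,-1,-1,-1,-1,1,1,1,1,1],"xyz":[[0,0.07,1],[0,0,1],[0,0,1],[0,0,1],[0,0,0.8],[0,0,0.3],[0,0,0],[0,0,0],[0,0,0],[0,0,0],[0,0,0]],"spin":[0,0,0,0,0,0,0,0,0,0,0]}' 80
```

```text
time: 8.02
tcp_pos: [0.5358, 0.0103, 0.1521]
ee_rot: [0.875, 0.485, 0.002, 0.001]
contact_force: [4.2, -3.0, 1.8]
finger_gap: 0.0149
finger_force: 78.9
```

```bash
python3 -m creep '{"grip":[1,1,1,1,1,1,1,1,1,1],"xyz":[[0,0,0],[0,0,0],[0,0,0],[0,0,0],[0,0,0],[0,0,0],[0,0,0],[0,0,0],[0,0,0],[0,0,0]],"spin":[0.6,0.7,0.7,0.7,0.7,0.7,0.7,0.7,0.5,0]}'
python3 - <<'E'
from h import *
s=get_state();print(s["contact_force"],s["moment"],np.round(s["q"],2));x,y,z,w=s["ee_rot"];print(np.degrees(np.arctan2(2*x*y,x*x-y*y)))
E
```

```text
time: 9.28
tcp_pos: [0.536, 0.0101, 0.1521]
ee_rot: [0.998, 0.056, 0.002, 0.001]
contact_force: [5.2, -3.6, 2.4]
finger_gap: 0.0148
finger_force: 79.0
[ 5.24709128 -3.62382305  2.41097828] [-0.6637788  -0.84068384  0.39383939] [-0.6   0.63  0.72  2.15 -0.73  0.61 -0.81]
6.459332922807652
```

```bash
python3 -m creep '{"grip":[1,1,1],"xyz":[[0,0,0],[0,0,0],[0,0,0]],"spin":[0.2,0.15,0]}'
python3 - <<'E'
from h import *
s=get_state();print(s["contact_force"],s["moment"]);x,y,z,w=s["ee_rot"];print(np.degrees(np.arctan2(2*x*y,x*x-y*y)))
E
```

```text
time: 9.65
tcp_pos: [0.5361, 0.0101, 0.1522]
ee_rot: [0.999, 0.033, 0.002, 0.002]
contact_force: [4.5, -5.9, 3.2]
finger_gap: 0.0146
finger_force: 94.2
[ 4.46903145 -5.85015558  3.20410727] [-1.01452138 -0.79323103  2.31111232]
3.7687507273509886
```

The moment rose to 2.3 N m, so the cap is on its stop. I'm releasing, lifting, and moving toward the lever.

```bash
python3 -m creep '{"grip":[0.8,-1,-1,-1,-1,-1,-1,-1,-1],"xyz":[[0,0,0],[0,0,0],[0,0,0],[0,0,0],[0,0,-1],[0,0,-1],[0,0,-1],[0,0,-1],[0,0,-1]],"spin":[-0.12,0,0,0,0,0,0,0,0]}'
python3 -m creep '{"grip":[-1,-1,-1,-1,-1,-1,-1,-1,-1,-1,-1,-1],"xyz":[[-0.28,0.98,0],[-0.28,0.98,0],[-0.28,0.98,0],[-0.28,0.98,0],[-0.28,0.98,0],[-0.28,0.98,0],[-0.28,0.98,0],[-0.28,0.98,0],[-0.28,0.98,0],[-0.28,0.98,0],[-0.28,0.98,0],[-0.28,0.98,0]],"spin":[0,0,0,0,0,0,0,0,0,0,0,0]}'
python3 - <<'E'
from h import *
s=get_state();x,y,z,w=s["ee_rot"];print(np.degrees(np.arctan2(2*x*y,x*x-y*y)),np.round(s["q"],2))
print(toolvec(*(np.array([.4701,-.2887])-s["tcp_pos"][:2])))
for c in("top","side"):
  im=read_camera(c); cv2.imwrite(f"pics/{c}2.png",cv2.resize(im[:,:,::-1],(800,600)))
E
```

```text
time: 10.78
tcp_pos: [0.5338, 0.0113, 0.2519]
ee_rot: [0.999, 0.039, -0.0, -0.0]
contact_force: [0.0, 0.1, 0.7]
finger_gap: 0.0851
finger_force: 0.0
time: 12.28
tcp_pos: [0.4839, -0.2304, 0.2505]
ee_rot: [0.999, 0.038, -0.001, -0.0]
contact_force: [-0.5, -0.4, -0.4]
finger_gap: 0.0857
finger_force: 0.0
4.372865202078646 [-0.25  0.5   0.86  2.07 -0.52  0.81 -0.56]
[-0.909  2.853  0.   ]
```

View pics/top2.png

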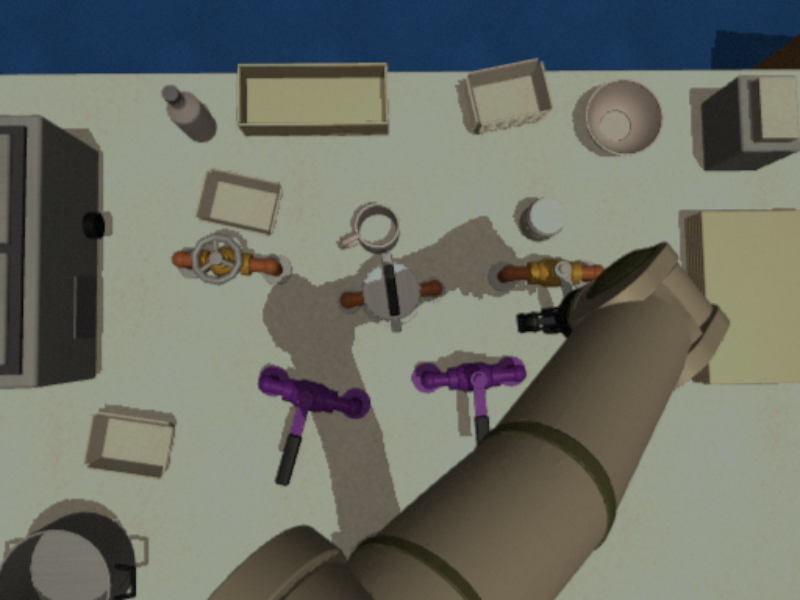

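The cap's bar now lies in line with its lugs, (388,262) to (396,327). I'm moving over the sleeve and aligning with the lever.

```bash
python3 -m creep '{"grip":[-1,-1,-1,-1,-1,-1],"xyz":[[-0.3,0.95,0],[-0.3,0.95,0],[-0.3,0.95,0],[0,0,0],[0,0,0],[0,0,0]],"spin":[0,0,0,-0.55,-0.5,0]}'
python3 - <<'E'
from h import *
s=get_state();x,y,z,w=s["ee_rot"];print(np.degrees(np.arctan2(2*x*y,x*x-y*y)),np.round(s["q"],2))
print(toolvec(*(np.array([.4701,-.2887])-s["tcp_pos"][:2])))
im=read_camera("side"); cv2.imwrite("pics/s3.png",cv2.resize(im[120:320,170:430,::-1],(780,600)))
E
```

```text
time: 13.12
tcp_pos: [0.4713, -0.2867, 0.2508]
ee_rot: [0.993, 0.117, -0.0, -0.0]
contact_force: [0.3, -0.3, -0.5]
finger_gap: 0.0853
finger_force: 0.0
13.445283956929075 [-0.1   0.5   0.79  2.03 -0.49  0.81 -0.35]
[-0.083  0.083 -0.   ]
```

View pics/s3.png

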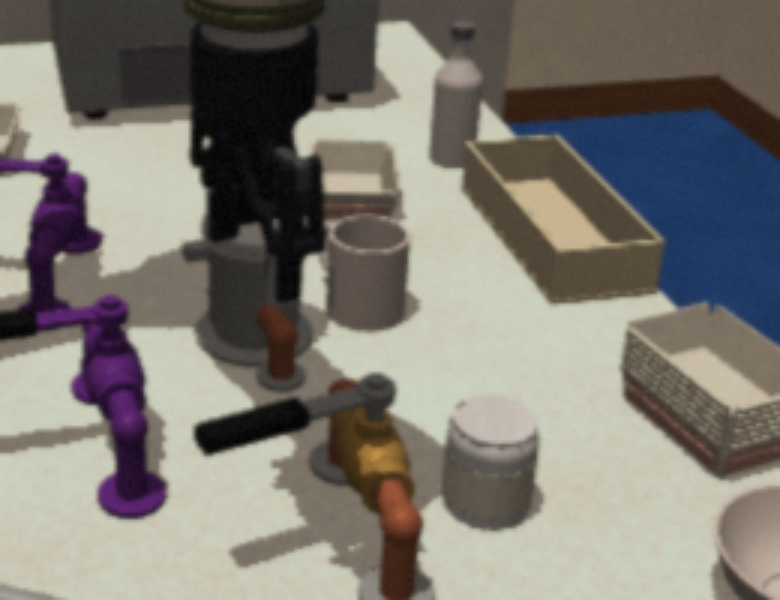

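The gripper is over the sleeve at (250,425), yaw matched, with nothing in the way. I descend and grip.

```bash
python3 -m creep '{"grip":[-1,-1,-1,-1,-1,-1,-1,0.5,1,1,1,1],"xyz":[[-0.08,0.08,1],[0,0,1],[0,0,1],[0,0,1],[0,0,1],[0,0,1],[0,0,0.3],[0,0,0],[0,0,0],[0,0,0],[0,0,0],[0,0,0]],"spin":[0,0,0,0,0,0,0,0,0,0,0,0]}' 50
python3 - <<'E'
from h import *
s=get_state();p=np.array(s["tcp_pos"])[:2];x,y,z,w=s["ee_rot"];t=np.degrees(np.arctan2(2*x*y,x*x-y*y));print(t,np.round(s["moment"],2))
c=np.array([.5636,-.268]);d=p-c;print("r",np.linalg.norm(d),"lever world deg",np.degrees(np.arctan2(d[1],d[0]))+180)
E
```

```text
time: 14.68
tcp_pos: [0.4711, -0.2894, 0.126]
ee_rot: [0.993, 0.117, 0.001, 0.001]
contact_force: [-1.4, -0.4, 6.4]
finger_gap: 0.0207
finger_force: 51.7
13.455028413285333 [-0.2   0.11 -0.31]
r 0.0949128113568905 lever world deg 13.020309084568481
```

```bash
python3 -m creep '{"grip":[1,1,1,1,1,1,1,1,1,1,1],"xyz":[[0.01,0.287,0],[0.01,0.287,0],[0.01,0.287,0],[0.01,0.287,0],[0.01,0.287,0],[0.01,0.287,0],[0.01,0.287,0],[0.01,0.287,0],[0.01,0.287,0],[0,0,0],[0,0,0]],"spin":[-0.4,-0.4,-0.4,-0.4,-0.4,-0.4,-0.4,-0.4,-0.4,0,0]}'
python3 - <<'E'
from h import *
s=get_state();p=np.array(s["tcp_pos"])[:2];x,y,z,w=s["ee_rot"];t=np.degrees(np.arctan2(2*x*y,x*x-y*y));print(t,np.round(s["moment"],2),np.round(s["q"],2))
c=np.array([.5636,-.268]);d=p-c;print("r",np.linalg.norm(d),"lever world deg",np.degrees(np.arctan2(d[1],d[0]))+180)
E
```

```text
time: 16.05
tcp_pos: [0.4959, -0.3353, 0.1261]
ee_rot: [0.926, 0.377, 0.0, 0.002]
contact_force: [-0.4, -5.9, 3.6]
finger_gap: 0.0212
finger_force: 51.3
44.312846372311455 [-1.21  0.21 -0.05] [ 0.2   0.66  0.45  2.02 -0.51  0.57  0.21]
r 0.09543192251397276 lever world deg 44.80994944192554
```

```bash
python3 -m creep '{"grip":[-1,-1,-1,-1,-1,-1,-1,-1,-1,-1,-1],"xyz":[[0,0,0],[0,0,0],[0,0,0],[0,0,-0.5],[0,0,-1],[0,0,-1],[0,0,-1],[0,0,-1],[0,0,-1],[0,0,-1],[0,0,-1]],"spin":[0,0,0,0,0,0,0,0,0,0,0]}'
python3 -m creep '{"grip":[-1,-1,-1,-1,-1,-1,-1,-1,-1,-1],"xyz":[[0.7,-0.7,0],[0.7,-0.7,0],[0.7,-0.7,0],[0.7,-0.7,0],[0.7,-0.7,0],[0.7,-0.7,0],[0.7,-0.7,0],[0.7,-0.7,0],[0.7,-0.7,0],[0,0,0]],"spin":[0,0,0,0,0,0,0,0,0,0]}'
python3 - <<'E'
from h import *
for c in("top","side"):
  im=read_camera(c); print(c,[(np.round(b["location"],3).tolist(),round(b["confidence"],2)) for b in boxes_of(c,"lever_grip")])
  if c=="top":a=im[110:290,220:440]
  else:b=im[150:330,180:400]
cv2.imwrite("pics/f.png",cv2.resize(np.hstack([a,b])[:,:,::-1],(800,327),interpolation=cv2.INTER_CUBIC))
E
```

```text
time: 17.42
tcp_pos: [0.4955, -0.3332, 0.2766]
ee_rot: [0.926, 0.378, 0.0, 0.0]
contact_force: [0.7, -0.4, 0.1]
finger_gap: 0.0853
finger_force: 0.0
time: 18.68
tcp_pos: [0.4969, -0.1524, 0.2746]
ee_rot: [0.925, 0.38, -0.0, -0.001]
contact_force: [-0.0, -0.2, 0.2]
finger_gap: 0.0851
finger_force: 0.0
top [([0.303, 0.166, 0.128], 0.6), ([0.376, -0.125, 0.122], 0.55), ([0.593, 0.289, 0.125], 0.26)]
side [([0.326, -0.136, 0.127], 0.97), ([0.51, -0.324, 0.125], 0.84), ([0.297, 0.163, 0.128], 0.81)]
```

View pics/f.png

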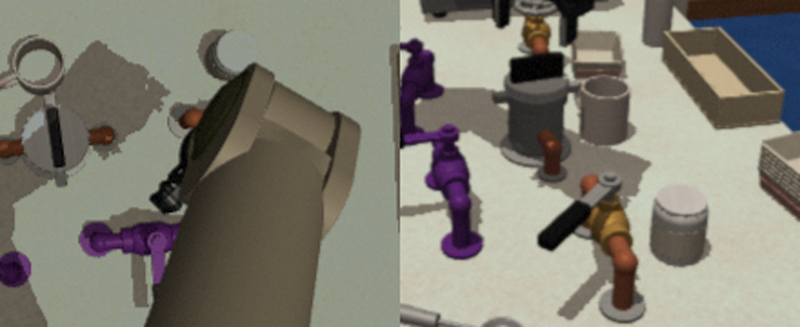

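The side view shows the lever about diagonal to its pipe, from stem (609,180) to tip (546,241). The detector puts it at about 46°, and the grip arc says 45°. The cap is in line with its lugs, and the mug and tin are upright.

```bash
python3 -c "
from rig import *
print(close_job())"
```

```text
the job is handed in; nothing more can be done
None
```

The job is handed in at about 19 s of the 51 s allowed: the strainer cap is home against its stop, the lever valve was then set to about 45° and released, and the wheel valve, mug and tin were left untouched; the hand-in returned no verdict.

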